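# Fit and hold the press cover on a board test fixture

### The job

Take the aluminium module off the test fixture and set it down flat, right way up, in the blue tray. Then pick up the black press cover with the orange handle, fit it squarely over the fixture's locating pin (feel about for the pin, which is hidden under the cover, until the cover drops on) and press it down firmly, so that the sprung carrier goes all the way down. Finish while still holding the cover pressed down; leave the other things on the bench where they are.

Things in the scene. Friction and masses are not known exactly. Their poses are not given: they have to be found in the camera images.
- module_center (a point): Centre of the loose aluminium module, a plain closed box 36 (x) x 60 (y) x 28 mm (z), about 0.12 kg, standing flat on the white carrier beside the pin. z up.
- tray_in (a point): Centre of the inner floor (4 mm above the bench) of the fixed blue open tray. Outside 170 (x) x 150 (y) x 32 mm high, walls 4 mm.
- cover_grip (a point): Centre of the orange bar handle of the loose black press cover. The cover is a flat slab 96 (x) x 120 (y) x 22 mm; on its middle stands the handle, 24 (x) x 60 (y) x 34 mm tall, so this point is 39 mm above the cover's flat underside and 17 mm above the slab's top. About 0.2 to 0.35 kg; starts lying on the bench, underside down, handle up. Cover and handle are the same after a half turn about z.
- cover_hole (a point): Mouth of the round blind hole in the middle of the cover's underside, 15 mm across with a 1.5 mm chamfer, 18 mm deep; not seen from above. Straight below the handle's centre by 39 mm.
- pin_tip (a point): Top of the steel locating pin in the middle of the fixed grey test fixture (140 (x) x 180 (y) x 28 mm housing; these axes are the fixture's). The pin is upright, 12 mm across, its last 2 mm tapered to 8 mm; it stands 10 mm above the carrier's top (56 mm above the bench). It does not move with the carrier.
- deck_top (a point): Centre of the top of the sprung carrier, a flat white plate 110 (x) x 150 (y) mm with a dark green circuit board let in flush, around the pin; 46 mm above the bench when up. Same axes as the fixture. With the cover seated the cover's underside lies on it.
- deck (a joint): How far the carrier is pressed down, m: 0 up, 0.006 all the way down (hard stop). Its springs need about 6 N to begin to move and 12 N at the bottom (the cover's weight alone does not move it).
- multimeter: Bystander: yellow handheld multimeter lying on its back, 85 x 180 x 36 mm (42 mm at its black dial); origin at its underside, leave alone.
- spool: Bystander: steel-coloured solder spool, diameter 56, height 40 mm, standing; origin at its underside, leave alone.
- screwdriver: Bystander: screwdriver lying flat, about 190 mm long; origin at its underside, leave alone.
- sensor: Bystander: red stepped round sensor head with steel cap, diameter 60, height 54 mm, standing; origin at its underside, leave alone.
- relay: Bystander: small blue relay block with a green terminal on it, 30 x 45 x 24 mm; origin at its underside, leave alone.
- jar: Bystander: small jar with white cap, diameter 44, height 70 mm; origin at its underside, leave alone.
Not all that is in view belongs to the job. There is more than one size of the part that bears tray_in; the job needs the largest.

How it is judged:
By the outcome, as a careful person would: the job done as asked, in the order asked, and still so for the second after the job is handed in, while the arm keeps its last pose, push and grip.
It also fails if it takes over 61 s, if anything falls off the work surface, if the arm or the gripper's body presses on something with over 40 N, if the wrist force passes 120 N, or if a joint passes its speed limit or range.

### The arm

A 6-joint arm with a two-finger parallel gripper is mounted at the origin on the work surface. World frame = base frame: x ahead of the robot, y to its left, z up, the work surface at z = 0. Lengths are in m, angles in rad, forces in N, time in s.
With the tool pointing down it reaches from about 0.425 to 0.95 m from the base axis. Payload 3.5 kg.
Tool frame: the origin (TCP) lies on the centre line of the jaws, within the pads' length; the fingertips stand 14 mm ahead of it and the grasp point (between the pads) lies 5 mm behind it (ctrl.finger_overhang is the distance from the TCP to the fingertips, in m); z points along the fingers, y is the line along which they close (so a half turn about z gives the same grasp; the last joint's range is limited). The gripper opens to 85 mm and grips with 20 to 120 N. Pads are 22 mm wide; open, the fingers measure 114 mm over their backs; the gripper's body (76 mm by 85 mm) begins 54 mm behind the grasp point. The pads swing forward as they close: fully open they stand 13 mm farther back than shut.
Start: joints at [-1.285, 0.286, 1.577, -0, 1.279, -0.15], TCP at [0.285, -0.612, 0.245] pointing down, gripper open.
Joint ranges: [-2.77, 2.77], [-0.9, 2.22], [0.21, 2.48], [-1.53, 4.67], [0.24, 2.81], [-2.84, 2.84]. Speed limits (rad/s): [2.79, 2.79, 3.14, 3.14, 3.14, 3.14].

### API

Orientations are given as a unit quaternion [x, y, z, w].
In Python, from plant import ctrl gives the robot as it stands.
- The arm moves only by the tool send_rows, never from a script. Its argument "moves" is text: rows parted by semicolons, each of 7 numbers parted by spaces: the turn, a rotation vector about the tool's x, y, z in units of 360 degrees (1.0 is 360 degrees), then the shift along the tool's x, y, z in units of 20 cm (1.0 is 20 cm), then the gripper's target within -1 to 1 (fully open at 1, half-way at 0, shut at -1). A call has 1 to 12 rows; each row is the pose to reach, as a shift and turn from the pose commanded when the call began, along the tool's axes at that moment, turning the shorter way round; what a row does not reach only later rows make up. A row lasts 1/8 s, in which the tool goes at most 62.5 mm and 10.7 degrees, less where a joint would pass 70% of its speed; a pose out of reach is approached as far as the arm can. A call with a number of a shift or a turn outside -1 to 1 is refused whole. A call with a gripper value outside its range is refused whole. The fingers move at their own pace and stop on an object; "newtons" is the grip in N (left out, the last holds). Time passes only in rows, so rows that repeat a pose let the fingers close. It gives the time, the measured TCP pose, the force, the opening and the grip force at its end, in the units of the state.
- ctrl.get_state(): the state, without advancing time (a new reading comes with each control period).
- ctrl.read_camera(name): name is "side" or "top"; returns a dict with "image" (384x512x3 uint8, red, green, blue), "fovy" (degrees; the focal length in pixels is half the picture's height over the tangent of half this angle, whatever the lens; pixels are square), "cx", "cy" (the principal point, pixels), "distortion" ([k1, k2, p1, p2, k3] as OpenCV has them; the pictures are not rectified), "extrinsics" (4x4, takes a point from camera to world coordinates). Camera axes: x right, y up, looking along -z (the intrinsics and any distortion apply to the point x, -y, -z); pixel columns grow to the right and rows downward; lengths in m; the calibration is good to about 2 mm. A picture is of the moment at which its call begins. There is no depth.
- ctrl.sign_off(): hands the job in; it is judged then, once.
The state is a dict: "time": time; "qpos": joint angles; "dq": joint speeds; "joint_efforts": joint torques, N m; "eef_pos": TCP position; "tcp_rot": TCP orientation; "contact_force": force on the tool from outside, world axes, zero at the start; "wrist_torque": the same for the moment, N m; "opening": opening from 0.0 (shut) to 1.0 (fully open); "finger_force": force on a finger pad.
Only numpy, scipy, OpenCV 4.12 (cv2) and the standard library are available. Lean on these libraries where they do the work, as an engineer would, in place of code of your own. Each camera call takes 0.05 s, during which the arm holds its last target. There are 200 camera calls.

## Working session

There is one attempt and no reset: what is moved stays moved. The work goes in short steps, Python scripts to look and compute and a tool call to move; the robot and the scene stay as the last step left them, time stands still between calls to the robot, and variables do not carry over. Pictures are saved under pics/ and viewed, at most 10 in all, crops included, and the job is handed in when it is done.

Besides the shell and the picture viewer there is one more tool, called after ">>>" by a JSON object that holds its "fn" and its "kwargs", one argument or row to a line. send_rows: Moves the arm, as the interface text tells. Its arguments: {"type":"object","properties":{"moves":{"type":"string"},"newtons":{"type":"number"}},"required":["moves"]}

```bash
mkdir -p pics; ls; python3 - <<'E'
from plant import ctrl
import cv2,numpy as np
for n in("top","side"):
    c=ctrl.read_camera(n); cv2.imwrite(f"pics/{n}0.png",c["image"][...,::-1])
    print(n,c["fovy"],c["cx"],c["cy"],c["distortion"]);print(np.round(c["extrinsics"],3).tolist())
s=ctrl.get_state();print(s)
E
```

```text
pics
top 48.76017698642344 263.7440925629596 189.79790708135152 [-0.03277344  0.          0.          0.          0.        ]
[[0.03, 0.996, -0.088, 0.419], [-1.0, 0.029, -0.011, -0.094], [-0.009, 0.088, 0.996, 1.359], [0.0, 0.0, 0.0, 1.0]]
side 48.704630801065456 253.4774661667554 186.40727617154988 [0.05241451 0.         0.         0.         0.        ]
[[-0.99, 0.072, -0.119, 0.356], [-0.138, -0.616, 0.775, 1.09], [-0.017, 0.784, 0.62, 0.999], [0.0, 0.0, 0.0, 1.0]]
{'time': 0.1, 'qpos': array([-1.28503648e+00,  2.87109359e-01,  1.57802991e+00, -6.60231815e-06,
        1.27862190e+00, -1.50021242e-01]), 'dq': array([ 1.48770947e-03, -5.73117454e-04, -2.70702088e-03,  7.17164033e-04,
       -9.01012539e-05,  1.47695943e-03]), 'joint_efforts': array([ 1.41307100e-03, -4.07297230e+01, -2.93699741e+01, -1.25263109e-04,
        3.41068851e-03, -8.74308796e-06]), 'eef_pos': array([ 0.28478041, -0.61135731,  0.24406433]), 'tcp_rot': array([ 9.76354844e-01,  2.16171329e-01, -7.66840843e-05, -1.08154432e-03]), 'contact_force': array([-0.83359616,  0.21198696, -0.20745861]), 'wrist_torque': array([ 0.01651134, -0.01274712, -0.000386  ]), 'finger_force': 0.0, 'opening': 0.9950633420161655}
```

View pics/top0.png

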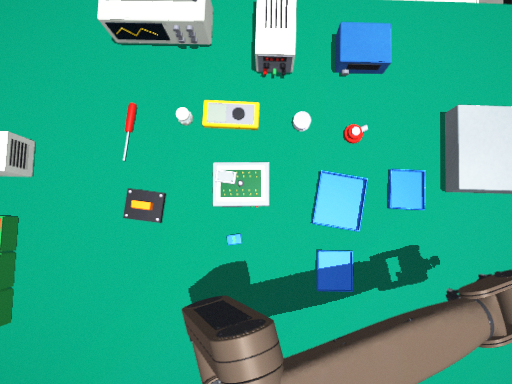

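View pics/side0.png

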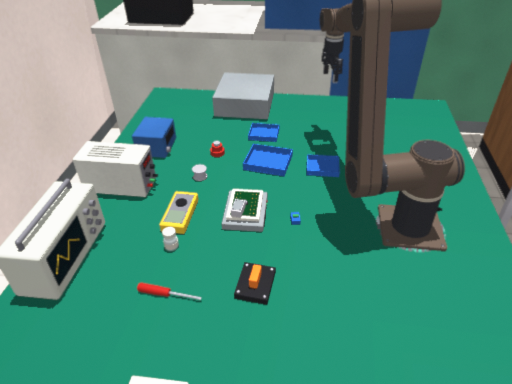

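Top view: the red-and-blue candidates for the tray are at px (340,200), (407,189) and (335,270). The first looks largest (about 48x57 px). The fixture is at (241,184) with the module at (228,177), and the cover is at (145,205). I'll measure these and confirm with one crop.

```bash
cat > h.py <<'E'
import cv2,numpy as np
from plant import ctrl
from scipy.spatial.transform import Rotation as R
class Cam:
    def __init__(s,n):
        c=ctrl.read_camera(n); s.im=np.ascontiguousarray(c["image"][...,::-1]); s.T=np.array(c["extrinsics"])
        f=192/np.tan(np.radians(c["fovy"]/2)); s.K=np.array([[f,0,c["cx"]],[0,f,c["cy"]],[0,0,1]]); s.d=np.array(c["distortion"])
        s.hsv=cv2.cvtColor(s.im,cv2.COLOR_BGR2HSV)
    def rays(s,uv):
        p=cv2.undistortPoints(np.float64(uv).reshape(-1,1,2),s.K,s.d)[:,0]
        return np.c_[p[:,0],-p[:,1],-np.ones(len(p))]@s.T[:3,:3].T
    def plane(s,uv,z):
        r=s.rays(uv); o=s.T[:3,3]; return o+r*((z-o[2])/r[:,2:])
    def px(s,P):
        q=(np.atleast_2d(P)-s.T[:3,3])@s.T[:3,:3]*[1,-1,-1]
        return cv2.projectPoints(q,np.zeros(3),np.zeros(3),s.K,s.d)[0][:,0]
    def blobs(s,lo,hi,amin=30,roi=None):
        m=cv2.inRange(s.hsv,np.array(lo),np.array(hi))
        if roi: k=np.zeros_like(m);x0,y0,x1,y1=roi;k[y0:y1,x0:x1]=255;m&=k
        cs,_=cv2.findContours(m,cv2.RETR_EXTERNAL,cv2.CHAIN_APPROX_NONE)
        return sorted([c for c in cs if cv2.contourArea(c)>=amin],key=cv2.contourArea,reverse=True)
def rect(c,cam,z):
    "min-area rectangle of contour on plane z: centre, sizes, long-axis yaw(deg)"
    P=cam.plane(c[:,0],z)[:,:2]; (x,y),(w,h),a=cv2.minAreaRect((P*1000).astype(np.float32))
    if w<h: w,h,a=h,w,a+90
    return np.round([x,y,w,h,(a+90)%180-90],1)
def tri(a,ua,b,ub):
    ra,rb=a.rays([ua])[0],b.rays([ub])[0]; oa,ob=a.T[:3,3],b.T[:3,3]
    t=np.linalg.lstsq(np.c_[ra,-rb],ob-oa,rcond=None)[0]; p,q=oa+t[0]*ra,ob+t[1]*rb
    return (p+q)/2,np.linalg.norm(p-q)
E
python3 - <<'E'
from h import *
t=Cam("top");s=Cam("side")
for n,c,z in(("top",t,(.032,.046,.056,.028)),("side",s,(.032,.046,.056,.028))):
    print(n)
    for b in c.blobs((98,150,60),(125,255,255),150): print(" blue",cv2.boundingRect(b),rect(b,c,.032))
    for b in c.blobs((8,150,150),(22,255,255),30)[:3]: print(" orange",cv2.boundingRect(b),rect(b,c,.056))
    for b in c.blobs((0,0,150),(180,60,255),300): print(" white",cv2.boundingRect(b),rect(b,c,.046))
    for b in c.blobs((0,0,0),(180,255,60),300,(110,180,180,230) if n=="top" else (225,255,290,310)): print(" black",cv2.boundingRect(b),rect(b,c,.022))
a=cv2.resize(t.im[150:300,205:435],None,fx=3.4,fy=3.4,interpolation=cv2.INTER_CUBIC);cv2.imwrite("pics/c1.png",a)
b=np.hstack([cv2.resize(x,(400,400),interpolation=cv2.INTER_CUBIC) for x in(t.im[155:215,210:270+0],s.im[180:240,215:275])]);cv2.imwrite("pics/c2.png",b)
E
```

```text
top
 blue (312, 170, 56, 62) [ 510.2 -317.2  171.8  153.3   -8.2]
 blue (335, 22, 57, 52) [1011.2 -387.8  182.3  172.4  -89.4]
 blue (316, 250, 37, 42) [ 292.1 -304.   126.1  111.9    1.2]
 blue (388, 169, 38, 41) [ 5.523e+02 -5.281e+02  1.272e+02  1.173e+02 -2.000e-01]
 white (458, 105, 54, 86) [ 691.  -772.6  273.5  171.3   -0.8]
 white (97, 0, 116, 44) [1075.9  295.2  378.5  147.3  -89. ]
 white (213, 162, 56, 46) [549.9  -5.7 172.5 141.  -88.4]
 white (255, 0, 42, 72) [1039.1 -100.7  240.4  130.3    0. ]
 white (0, 131, 35, 46) [628.9 715.6 143.4 116.2   0. ]
 white (207, 103, 47, 21) [776.2  34.6 147.5  64.1  89.3]
 white (239, 357, 23, 23) [ -6.1 -54.5  59.   56.   20. ]
side
 blue (387, 30, 42, 69) [ -138.4 -1404.5  1049.7   220.2    76.4]
 blue (265, 0, 87, 29) [  426.3 -2220.9   683.3   670.6     3.1]
 blue (243, 144, 50, 32) [ 511.3 -302.3  190.5  178.1   81.8]
 blue (132, 117, 42, 41) [1031.9 -419.8  335.3  171.3  -80.6]
 blue (306, 154, 34, 23) [ 293.4 -285.7  146.   127.6  -89.1]
 blue (248, 123, 32, 19) [ 551.9 -507.6  146.   128.3   88.6]
 blue (331, 33, 18, 63) [  197.4 -1351.6   910.6    77.7    86.5]
 orange (249, 264, 13, 24) [478.2 311.5  81.1  28.3  85. ]
 white (0, 0, 331, 262) [ 1273.6 -1417.   3103.3  1831.3   -57.6]
 white (222, 189, 45, 38) [552.5   8.7 188.3 136.4 -88.1]
 white (164, 194, 30, 29) [776.5  42.7 144.8  62.3  88. ]
 black (234, 264, 41, 40) [478.  309.4 131.1  95.   84.7]
```

View pics/c1.png

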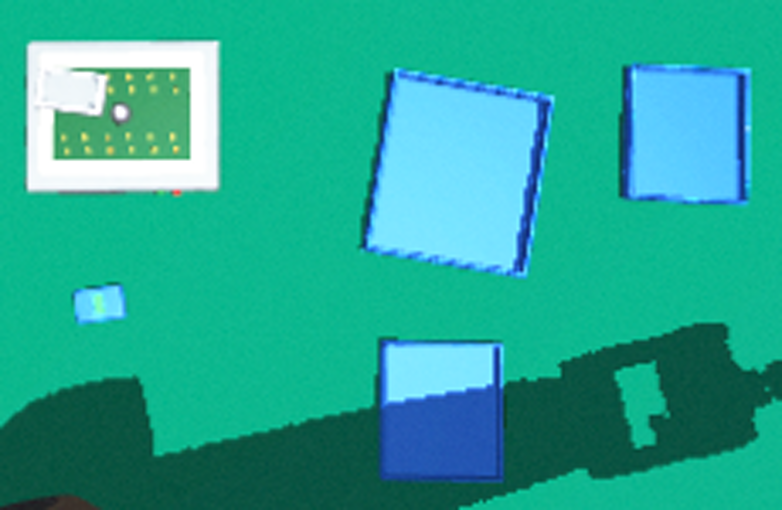

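View pics/c2.png

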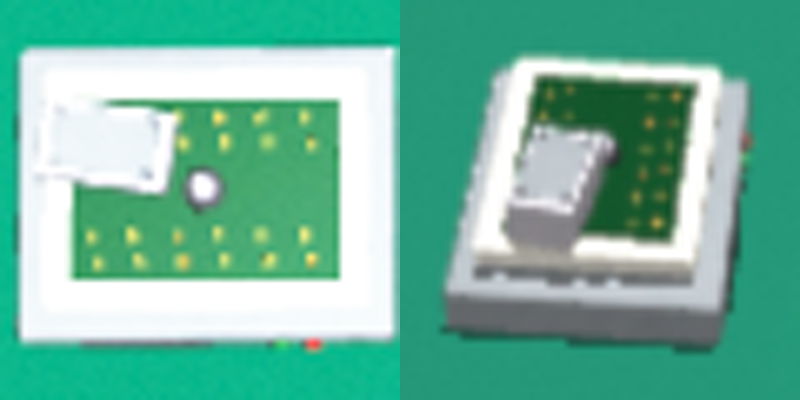

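The crops settle it: the tray at px (340,200) measures 172 x 153 mm, matching 170 x 150. The other two are about 126 x 115. The pin shows at top px (240,182.5), with the module beside it at (225,176).

```bash
python3 - <<'E'
from h import *
t=Cam("top");s=Cam("side")
print("overhang",ctrl.finger_overhang)
f=lambda x,y,u0,v0:(u0+(x+.5)/6.667-.5,v0+(y+.5)/6.667-.5)
print("pin",tri(t,f(203,186,210,155),s,f(207,143,215,180)), t.plane([f(203,186,210,155)],.056),s.plane([f(207,143,215,180)],.056))
print("mod",tri(t,f(104,142,210,155),s,f(158,168,215,180)), t.plane([f(104,142,210,155)],.074),s.plane([f(158,168,215,180)],.074))
C=[f(*p,210,155) for p in((48,103),(175,110),(165,190),(38,178))];print(t.plane(C,.072).round(4).tolist())
for b in t.blobs((10,120,120),(25,255,255),20,(120,180,170,230)): print("or",cv2.boundingRect(b),rect(b,t,.056))
for c,roi in((t,(110,180,180,230)),(s,(225,255,290,310))):
    m=255-cv2.inRange(c.hsv,np.array((65,90,40)),np.array((95,255,255)));k=m*0;x0,y0,x1,y1=roi;k[y0:y1,x0:x1]=m[y0:y1,x0:x1]
    b=max(cv2.findContours(k,0,1)[0],key=cv2.contourArea);print("slab",cv2.boundingRect(b),rect(b,c,.022))
# board (green in plate)
    roi=(218,165,268,203) if c is t else (228,188,262,222)
for c,n,roi in((t,"top",(214,164,268,206)),(s,"side",(229,186,270,225))):
    b=c.blobs((40,60,20),(95,255,255),100,roi)
    for q in b[:2]: print("board",n,cv2.boundingRect(q),rect(q,c,.046))
E
```

```text
overhang 0.014
pin (array([ 0.55390272, -0.0052408 ,  0.0565489 ]), np.float64(0.0017296101472098482)) [[ 0.5548261  -0.00512396  0.056     ]] [[ 0.55314116 -0.00584246  0.056     ]]
mod (array([0.57098709, 0.03949262, 0.07616154]), np.float64(0.0013582679142665388)) [[0.5719247  0.03978754 0.074     ]] [[0.57079775 0.03706904 0.074     ]]
[[0.5895, 0.0665, 0.072], [0.5879, 0.0079, 0.072], [0.5508, 0.0112, 0.072], [0.5547, 0.0697, 0.072]]
or (131, 200, 22, 10) [477.1 298.   67.9  25.3  83.7]
slab (124, 189, 41, 33) [477.3 300.  121.2  93.6  84.3]
slab (235, 263, 40, 41) [478.9 306.4 134.1  96.   84.6]
board top (221, 170, 40, 27) [554.4  -6.  121.8  81.6 -88.3]
board side (234, 192, 25, 24) [556.5  -7.7 121.6  82.1 -87.7]
board side (229, 186, 41, 39) [544.4  -3.  199.6 145.2 -83.3]
```

```bash
cat > go.py <<'E'
import sys
from h import *
def to(x,y,z,yaw):
    "turn/shift in tool axes and send units to reach a tool-down pose with tool x at yaw (deg)"
    s=ctrl.get_state();r=R.from_quat(s["tcp_rot"]);c,n=np.cos(np.radians(yaw)),np.sin(np.radians(yaw))
    g=R.from_matrix(np.array([[c,n,0],[n,-c,0],[0,0,-1]]))
    print("t",s["time"],"pos",s["eef_pos"].round(4),"open",round(s["opening"],3),"F",s["contact_force"].round(1))
    print("turn",((r.inv()*g).as_rotvec()/2/np.pi).round(4),"shift",(r.inv().apply(np.array([x,y,z])-s["eef_pos"])/.2).round(4))
if __name__=="__main__": to(*map(float,sys.argv[1:5]))
E
python3 go.py .571 .039 .15 87
```

```text
t 0.3 pos [ 0.2849 -0.6117  0.2448] open 1.002 F [ 0.5  0.3 -0.1]
turn [-1.000e-04 -1.000e-04 -1.723e-01] shift [ 2.6701 -2.3451  0.4766]
```

>>> {"fn": "send_rows", "kwargs": {
  "moves": "0 0 0 0.9 -0.79 0 1;0 0 0 0.9 -0.79 0 1;0 0 0 0.9 -0.79 0 1;0 0 0 0.9 -0.79 0 1"
}}

```text
time: 0.8
eef_pos: [0.3821, -0.3905, 0.2454]
tcp_rot: [0.976, 0.216, 0.0, 0.0]
contact_force: [0.5, 0.5, 0.1]
opening: 0.999
finger_force: 0.0
```

>>> {"fn": "send_rows", "kwargs": {
  "moves": "0 0 0 0.9 -0.79 0 1;0 0 0 0.9 -0.79 0 1;0 0 0 0.9 -0.79 0 1;0 0 0 0.9 -0.79 0 1;0 0 0 0.9 -0.79 0 1"
}}

```text
time: 1.42
eef_pos: [0.4787, -0.1705, 0.2455]
tcp_rot: [0.976, 0.219, 0.0, -0.0]
contact_force: [-0.0, -0.8, -0.4]
opening: 0.998
finger_force: 0.0
```

>>> {"fn": "send_rows", "kwargs": {
  "moves": "0 0 -0.172 0.87 -0.765 0.3 1;0 0 -0.172 0.87 -0.765 0.3 1;0 0 -0.172 0.87 -0.765 0.3 1;0 0 -0.172 0.87 -0.765 0.3 1;0 0 -0.172 0.87 -0.765 0.3 1;0 0 -0.172 0.87 -0.765 0.3 1;0 0 -0.172 0.87 -0.765 0.3 1;0 0 -0.172 0.87 -0.765 0.3 1"
}}

```text
time: 2.42
eef_pos: [0.5711, 0.0378, 0.1853]
tcp_rot: [0.727, 0.686, -0.0, 0.0]
contact_force: [0.2, 0.2, -0.1]
opening: 0.997
finger_force: 0.0
```

```bash
python3 go.py .571 .039 .064 87; python3 - <<'E'
from h import *
s=Cam("side");t=Cam("top")
print(s.px([[.571,.039,.06]]))
b=np.hstack([cv2.resize(x,(400,400),interpolation=cv2.INTER_CUBIC) for x in(t.im[130:230,190:290],s.im[140:240,195:295])]);cv2.imwrite("pics/c3.png",b)
E
```

```text
t 2.425 pos [0.5711 0.0378 0.1853] open 0.997 F [ 0.2  0.2 -0.1]
turn [ 0.      0.     -0.0008] shift [ 0.0059 -0.001   0.6067]
[[238.28379604 208.30661172]]
```

View pics/c3.png

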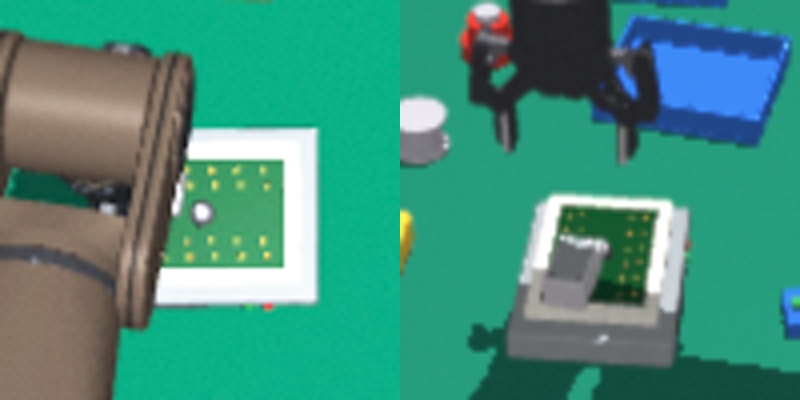

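The side view shows the fingers at crop columns 507 and 625, straddling the module at about 575. I'll descend.

>>> {"fn": "send_rows", "kwargs": {
  "moves": "0 0 0 0.006 0 0.25 1;0 0 0 0.006 0 0.45 1;0 0 0 0.006 0 0.56 1;0 0 0 0.006 0 0.605 1;0 0 0 0.006 0 0.605 1"
}}

```text
time: 3.15
eef_pos: [0.5712, 0.0397, 0.0643]
tcp_rot: [0.726, 0.687, -0.0, -0.0]
contact_force: [0.4, -0.5, 0.1]
opening: 0.998
finger_force: 0.0
```

>>> {"fn": "send_rows", "kwargs": {
  "moves": "0 0 0 0 0 0 -1;0 0 0 0 0 0 -1;0 0 0 0 0 0 -1;0 0 0 0 0 0 -1;0 0 0 0 0 0 -1;0 0 0 0 0 0 -1;0 0 0 0 0 0 -1;0 0 0 0 0 0 -1",
  "newtons": 50
}}

```text
time: 4.15
eef_pos: [0.5717, 0.0399, 0.0647]
tcp_rot: [0.726, 0.688, 0.0, 0.001]
contact_force: [-0.4, 0.5, 4.9]
opening: 0.413
finger_force: 52.0
```

```bash
python3 go.py .571 .039 .064 87
```

```text
t 4.15 pos [0.5717 0.0399 0.0647] open 0.413 F [-0.4  0.5  4.9]
turn [ 0.0002  0.     -0.0003] shift [-0.0045 -0.0033  0.0036]
```

>>> {"fn": "send_rows", "kwargs": {
  "moves": "0 0 0 0 0 -0.1 -1;0 0 0 0 0 -0.3 -1;0 0 0 0 0 -0.55 -1;0 0 0 0 0 -0.55 -1"
}}

```text
time: 4.65
eef_pos: [0.5736, 0.0397, 0.1797]
tcp_rot: [0.726, 0.688, 0.003, 0.003]
contact_force: [-0.4, -0.2, -0.6]
opening: 0.412
finger_force: 51.8
```

```bash
python3 go.py .511 -.317 .13 82; python3 - <<'E'
from h import *
s=Cam("side");t=Cam("top")
b=np.hstack([cv2.resize(x,(400,400),interpolation=cv2.INTER_CUBIC) for x in(t.im[130:230,190:290],s.im[140:240,195:295])]);cv2.imwrite("pics/c4.png",b)
E
```

```text
t 4.65 pos [0.5736 0.0397 0.1797] open 0.412 F [-0.4 -0.2 -0.6]
turn [0.0014 0.     0.0136] shift [-1.7978 -0.2179  0.2473]
```

View pics/c4.png

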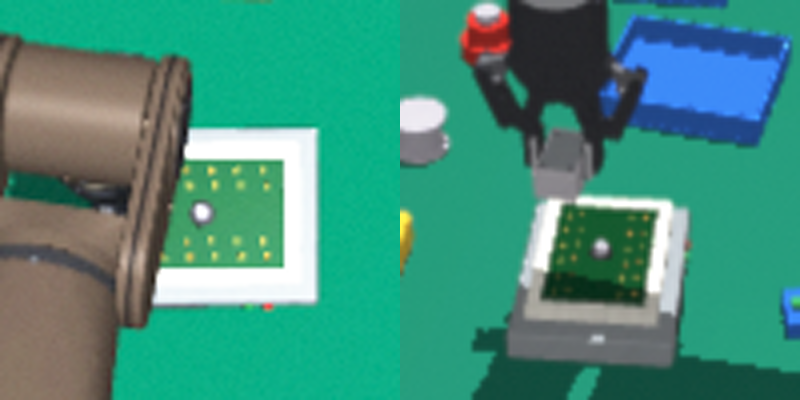

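Module held level; the pin is now clear at side crop (600,247). Carrying it to the tray.

>>> {"fn": "send_rows", "kwargs": {
  "moves": "0 0 0 -0.9 -0.11 0.1 -1;0 0 0 -0.9 -0.11 0.1 -1;0 0 0 -0.9 -0.11 0.1 -1;0 0 0 -0.9 -0.11 0.1 -1"
}}

```text
time: 5.25
eef_pos: [0.5368, -0.1413, 0.1512]
tcp_rot: [0.728, 0.686, -0.001, -0.003]
contact_force: [0.2, 0.7, -1.8]
opening: 0.41
finger_force: 51.7
```

>>> {"fn": "send_rows", "kwargs": {
  "moves": "0 0 0.0136 -0.9 -0.11 0.15 -1;0 0 0.0136 -0.9 -0.11 0.15 -1;0 0 0.0136 -0.9 -0.11 0.15 -1;0 0 0.0136 -0.9 -0.11 0.15 -1;0 0 0.0136 -0.9 -0.11 0.15 -1"
}}

```text
time: 5.88
eef_pos: [0.5071, -0.3155, 0.1227]
tcp_rot: [0.755, 0.656, 0.0, -0.002]
contact_force: [0.4, 0.5, -1.5]
opening: 0.415
finger_force: 51.7
```

```bash
python3 go.py .511 -.317 .0235 82; python3 - <<'E'
from h import *
t=Cam("top")
for roi,n in(((214,160,268,206),"board"),):
    for q in t.blobs((40,60,20),(95,255,255),100,roi)[:1]: print(n,rect(q,t,.046))
for b in t.blobs((0,0,0),(180,80,255),8,(230,173,250,193)): print(cv2.boundingRect(b),t.plane([np.mean(b[:,0],0)],.056).round(4))
g=t.im[172:194,230:252].astype(int).sum(2)//3
print(g[4:18,4:18])
E
```

```text
t 5.875 pos [ 0.5071 -0.3155  0.1227] open 0.415 F [ 0.4  0.5 -1.5]
turn [-0.0005 -0.0004 -0.    ] shift [-0.0062  0.0216  0.4958]
board [554.4  -5.8 122.2  81.6 -88.3]
(238, 180, 6, 6) [[ 0.5542 -0.0057  0.056 ]]
[[109 110 154 188 144 114 110 114 117 193 149 114 115 116]
 [113 110 126 152 125 114 117 113 113 149 129 114 115 116]
 [114 113 114 111 112 114 113 116 113 115 117 117 118 117]
 [111 114 111 111 116 112 115 116 115 115 118 116 115 115]
 [113 113 115 113  95 107 113 112 116 115 119 115 116 117]
 [111 111 115 118 125 231 234 190 128 117 116 118 116 117]
 [113 115 115 113 164 252 254 250 175 118 118 116 118 120]
 [114 115 117 104 146 252 254 252 181 118 116 116 120 120]
 [116 114 114 109 121 211 237 221 147 121 120 120 120 120]
 [115 116 115 115  95 124 140 134 119 120 120 120 120 118]
 [117 114 117 118 111  86 108 116 120 119 119 120 122 122]
 [115 115 114 116 118 108 113 119 119 121 120 120 119 122]
 [114 118 118 118 119 118 116 119 119 120 119 119 123 123]
 [116 118 149 128 118 117 118 123 186 145 120 120 122 121]]
```

>>> {"fn": "send_rows", "kwargs": {
  "moves": "0 0 0 0 0.02 0.25 -1;0 0 0 0 0.02 0.42 -1;0 0 0 0 0.02 0.47 -1;0 0 0 0 0.02 0.49 -1;0 0 0 0 0.02 0.5 -1;0 0 0 0 0.02 0.5 -1"
}}

```text
time: 6.68
eef_pos: [0.5124, -0.3183, 0.0258]
tcp_rot: [0.755, 0.656, 0.0, 0.001]
contact_force: [0.3, -0.6, -2.5]
opening: 0.416
finger_force: 51.7
```

>>> {"fn": "send_rows", "kwargs": {
  "moves": "0 0 0 0 0 0.01 -1;0 0 0 0 0 0.015 -1;0 0 0 0 0 0.015 -1;0 0 0 0 0 0.015 -1"
}}

```text
time: 7.18
eef_pos: [0.5123, -0.3184, 0.0236]
tcp_rot: [0.755, 0.656, 0.0, 0.001]
contact_force: [-2.2, 1.8, 7.2]
opening: 0.415
finger_force: 52.6
```

>>> {"fn": "send_rows", "kwargs": {
  "moves": "0 0 0 0 0 -0.005 0.4;0 0 0 0 0 -0.005 0.4;0 0 0 0 0 -0.005 0.4;0 0 0 0 0 -0.005 0.4;0 0 0 0 0 -0.2 0.4;0 0 0 0 0 -0.45 0.4;0 0 0 0 0 -0.7 0.6;0 0 0 0 0 -0.7 1;0 0 0 0 0 -0.7 1"
}}

```text
time: 8.3
eef_pos: [0.5113, -0.3175, 0.1609]
tcp_rot: [0.755, 0.656, -0.0, -0.0]
contact_force: [0.2, 0.2, -1.4]
opening: 1.0
finger_force: 0.0
```

```bash
python3 go.py .478 .300 .16 84; 
```

```text
t 8.3 pos [ 0.5113 -0.3175  0.1609] open 1.0 F [ 0.2  0.2 -1.4]
turn [-0.0001 -0.0001 -0.0056] shift [ 3.0341 -0.595   0.0058]
```

>>> {"fn": "send_rows", "kwargs": {
  "moves": "0 0 0 0.99 -0.194 0 1;0 0 0 0.99 -0.194 0 1;0 0 0 0.99 -0.194 0 1;0 0 0 0.99 -0.194 0 1"
}}

```text
time: 8.8
eef_pos: [0.4987, -0.1126, 0.1586]
tcp_rot: [0.754, 0.657, -0.001, -0.003]
contact_force: [0.8, -0.7, -0.6]
opening: 0.999
finger_force: 0.0
```

>>> {"fn": "send_rows", "kwargs": {
  "moves": "0 0 0 0.99 -0.194 0 1;0 0 0 0.99 -0.194 0 1;0 0 0 0.99 -0.194 0 1;0 0 0 0.99 -0.194 0 1"
}}

```text
time: 9.3
eef_pos: [0.4888, 0.0875, 0.1598]
tcp_rot: [0.754, 0.657, -0.001, -0.001]
contact_force: [0.5, -0.6, 0.1]
opening: 1.0
finger_force: 0.0
```

>>> {"fn": "send_rows", "kwargs": {
  "moves": "0 0 -0.0056 0.99 -0.194 0 1;0 0 -0.0056 0.99 -0.194 0 1;0 0 -0.0056 0.99 -0.194 0 1;0 0 -0.0056 0.99 -0.194 0 1;0 0 -0.0056 0.99 -0.194 0 1"
}}

```text
time: 9.93
eef_pos: [0.4791, 0.2863, 0.1602]
tcp_rot: [0.743, 0.669, -0.001, -0.0]
contact_force: [-0.3, -0.6, 0.2]
opening: 1.0
finger_force: 0.0
```

```bash
python3 go.py .478 .300 .042 84;  python3 - <<'E'
from h import *
s=Cam("side");t=Cam("top")
for b in s.blobs((8,150,150),(22,255,255),30)[:1]: print("orange",cv2.boundingRect(b),rect(b,s,.056))
b=np.hstack([cv2.resize(x,(400,400),interpolation=cv2.INTER_CUBIC) for x in(t.im[155:245,295:385],s.im[200:320,190:310])]);cv2.imwrite("pics/c5.png",b)
E
```

```text
t 9.925 pos [0.4791 0.2863 0.1602] open 1.0 F [-0.3 -0.6  0.2]
turn [-0.0002  0.0002  0.0002] shift [ 0.0686 -0.0119  0.5908]
orange (249, 265, 13, 23) [477.7 312.2  81.   25.8  84.6]
```

View pics/c5.png

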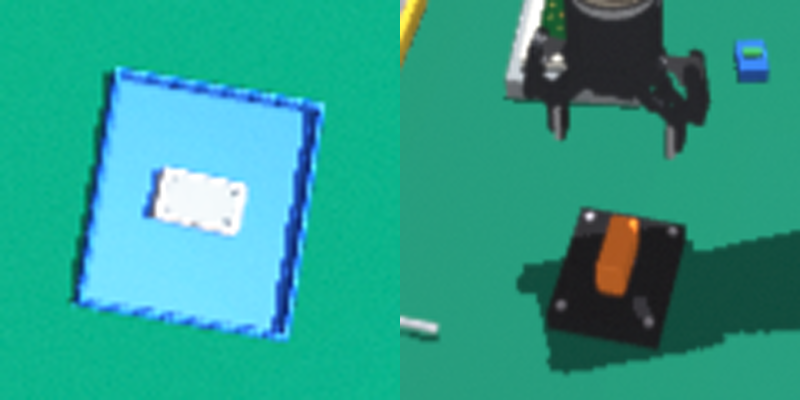

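The module is lying flat, top up, mid-tray at crop (200,200). The cover handle is at side crop (617,255), in line with the jaws. Descending onto the handle.

>>> {"fn": "send_rows", "kwargs": {
  "moves": "0 0 0 0.069 -0.01 0.25 1;0 0 0 0.069 -0.01 0.45 1;0 0 0 0.069 -0.01 0.55 1;0 0 0 0.069 -0.01 0.59 1;0 0 0 0.069 -0.01 0.59 1"
}}

```text
time: 10.65
eef_pos: [0.4794, 0.3003, 0.044]
tcp_rot: [0.743, 0.669, 0.0, 0.0]
contact_force: [-0.0, -0.3, 0.7]
opening: 0.999
finger_force: 0.0
```

>>> {"fn": "send_rows", "kwargs": {
  "moves": "0 0 0 0 0 0 -1;0 0 0 0 0 0 -1;0 0 0 0 0 0 -1;0 0 0 0 0 0 -1;0 0 0 0 0 0 -1;0 0 0 0 0 0 -1;0 0 0 0 0 0 -1;0 0 0 0 0 0 -1",
  "newtons": 90
}}

```text
time: 11.65
eef_pos: [0.4791, 0.3009, 0.0441]
tcp_rot: [0.743, 0.669, 0.001, 0.0]
contact_force: [-0.2, -0.2, 6.1]
opening: 0.262
finger_force: 90.9
```

```bash
python3 go.py .478 .300 .042 84
```

```text
t 11.65 pos [0.4791 0.3009 0.0441] open 0.262 F [-0.2 -0.2  6.1]
turn [ 0.0002 -0.0001  0.    ] shift [-0.0053 -0.0052  0.0107]
```

>>> {"fn": "send_rows", "kwargs": {
  "moves": "0 0 0 0 0 -0.1 -1;0 0 0 0 0 -0.3 -1;0 0 0 0 0 -0.5 -1;0 0 0 0 0 -0.5 -1;0 0 0 0 0 -0.5 -1"
}}

```text
time: 12.28
eef_pos: [0.4773, 0.3001, 0.1418]
tcp_rot: [0.743, 0.669, -0.001, -0.0]
contact_force: [0.0, -0.7, -4.2]
opening: 0.266
finger_force: 89.9
```

```bash
python3 go.py .554 -.0055 .145 91.7
```

```text
t 12.275 pos [0.4773 0.3001 0.1418] open 0.266 F [ 0.  -0.7 -4.2]
turn [-0.0004  0.0002 -0.0214] shift [-1.4796  0.5408 -0.0152]
```

>>> {"fn": "send_rows", "kwargs": {
  "moves": "0 0 -0.0214 -0.74 0.27 0 -1;0 0 -0.0214 -0.74 0.27 0 -1;0 0 -0.0214 -0.74 0.27 0 -1;0 0 -0.0214 -0.74 0.27 0 -1"
}}

```text
time: 12.78
eef_pos: [0.5157, 0.1455, 0.1406]
tcp_rot: [0.698, 0.716, -0.002, -0.002]
contact_force: [0.2, 0.1, -3.1]
opening: 0.265
finger_force: 89.7
```

```bash
python3 go.py .554 -.0055 .125 91.7
```

```text
t 12.775 pos [0.5157 0.1455 0.1406] open 0.265 F [ 0.2  0.1 -3.1]
turn [-0.0008  0.0001 -0.0006] shift [-0.7598  0.1725  0.0777]
```

>>> {"fn": "send_rows", "kwargs": {
  "moves": "0 0 -0.0006 -0.76 0.17 0.02 -1;0 0 -0.0006 -0.76 0.17 0.05 -1;0 0 -0.0006 -0.76 0.17 0.08 -1;0 0 -0.0006 -0.76 0.17 0.08 -1;0 0 -0.0006 -0.76 0.17 0.08 -1"
}}

```text
time: 13.4
eef_pos: [0.5543, -0.0019, 0.1259]
tcp_rot: [0.695, 0.719, -0.001, -0.002]
contact_force: [-0.6, -0.2, -3.0]
opening: 0.268
finger_force: 89.6
```

```bash
python3 go.py .554 -.0055 .102 91.7; python3 - <<'E'
from h import *
s=Cam("side");t=Cam("top");p=ctrl.get_state()["eef_pos"]
print("pred grip px",s.px([p+[0,0,.012],p-[0,0,.022]]),t.px([p]))
for b in s.blobs((5,120,100),(22,255,255),20)[:2]: print("orange",cv2.boundingRect(b),rect(b,s,p[2]+.012))
b=np.hstack([cv2.resize(x,(400,400),interpolation=cv2.INTER_CUBIC) for x in(t.im[135:235,190:290],s.im[130:230,195:295])]);cv2.imwrite("pics/c6.png",b)
E
```

```text
t 13.4 pos [ 0.5543 -0.0019  0.1259] open 0.268 F [-0.6 -0.2 -3. ]
turn [-0.0005 -0.0002  0.0007] shift [-0.0182 -0.0017  0.1193]
pred grip px [[244.23191359 182.72962271]
 [244.5456817  190.72541001]] [[237.26947308 179.93194055]]
orange (240, 178, 8, 18) [554.2  17.5  90.2  22.9 -81.4]
```

View pics/c6.png

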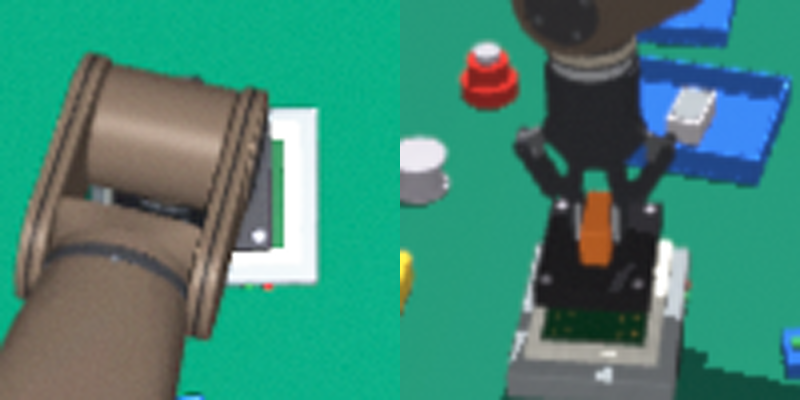

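The side view shows the cover held level over the fixture, with its slab spanning crop columns 535-660 and its near bottom edge at row 306. I'll cross-check its centre from the edges.

```bash
python3 - <<'E'
from h import *
s=Cam("side");t=Cam("top");z=ctrl.get_state()["eef_pos"][2]
print(s.plane([(195+195/4-.5,130+306.5/4-.5)],z-.044), "y-.06, near bottom edge")
# side screw heads / slab top corners
print(t.plane([(190+271/4-.5,135+245/4-.5)],z-.022),"-y edge")
col=s.im[195:212,243].astype(int);print(list(zip(range(195,212),col.tolist())))
row=t.im[190,250:264].astype(int);print(list(zip(range(250,264),row.tolist())))
E
```

```text
[[0.55124247 0.05239673 0.08327598]] y-.06, near bottom edge
[[ 0.51158184 -0.06100922  0.10527598]] -y edge
[(195, [35, 87, 168]), (196, [29, 46, 77]), (197, [29, 29, 31]), (198, [30, 28, 29]), (199, [29, 27, 28]), (200, [29, 27, 28]), (201, [28, 26, 27]), (202, [28, 25, 27]), (203, [29, 26, 28]), (204, [30, 29, 28]), (205, [30, 27, 28]), (206, [30, 30, 30]), (207, [28, 36, 23]), (208, [27, 45, 10]), (209, [25, 45, 8]), (210, [25, 45, 8]), (211, [27, 47, 10])]
[(250, [80, 78, 83]), (251, [108, 101, 100]), (252, [115, 108, 107]), (253, [111, 105, 104]), (254, [115, 109, 107]), (255, [117, 111, 109]), (256, [115, 108, 106]), (257, [96, 91, 88]), (258, [108, 153, 76]), (259, [112, 169, 72]), (260, [112, 168, 73]), (261, [255, 255, 255]), (262, [255, 255, 255]), (263, [255, 255, 255])]
```

>>> {"fn": "send_rows", "kwargs": {
  "moves": "0 0 0 -0.011 0 0.06 -1;0 0 0 -0.011 0 0.1 -1;0 0 0 -0.011 0 0.12 -1;0 0 0 -0.011 0 0.13 -1;0 0 0 -0.011 0 0.14 -1;0 0 0 -0.011 0 0.15 -1;0 0 0 -0.011 0 0.155 -1"
}}

```text
time: 14.48
eef_pos: [0.5555, -0.0053, 0.0963]
tcp_rot: [0.695, 0.719, 0.0, 0.0]
contact_force: [-0.1, -0.4, -4.0]
opening: 0.264
finger_force: 89.7
```

The underside is below the pin tip with no push-back, so the cover is going on. Continuing gently.

>>> {"fn": "send_rows", "kwargs": {
  "moves": "0 0 0 0 0 0.01 -1;0 0 0 0 0 0.02 -1;0 0 0 0 0 0.03 -1;0 0 0 0 0 0.035 -1;0 0 0 0 0 0.035 -1"
}}

```text
time: 15.1
eef_pos: [0.5554, -0.0054, 0.09]
tcp_rot: [0.695, 0.719, -0.0, -0.0]
contact_force: [-3.1, -0.1, 3.2]
opening: 0.262
finger_force: 90.5
```

>>> {"fn": "send_rows", "kwargs": {
  "moves": "0 0 0 0 0 0.01 -1;0 0 0 0 0 0.02 -1;0 0 0 0 0 0.03 -1;0 0 0 0 0 0.035 -1;0 0 0 0 0 0.035 -1;0 0 0 0 0 0.035 -1"
}}

```text
time: 15.85
eef_pos: [0.5556, -0.0054, 0.0841]
tcp_rot: [0.695, 0.719, -0.0, -0.0]
contact_force: [-7.1, 0.2, 10.9]
opening: 0.261
finger_force: 91.7
```

>>> {"fn": "send_rows", "kwargs": {
  "moves": "0 0 0 0 -0.006 0.005 -1;0 0 0 0 -0.006 0.01 -1;0 0 0 0 -0.006 0.01 -1;0 0 0 0 -0.006 0.01 -1"
}}

```text
time: 16.35
eef_pos: [0.5556, -0.0054, 0.0841]
tcp_rot: [0.695, 0.719, 0.001, 0.001]
contact_force: [-8.2, 2.2, 17.1]
opening: 0.263
finger_force: 92.7
```

>>> {"fn": "send_rows", "kwargs": {
  "moves": "0 0 0 0 -0.008 0.008 -1;0 0 0 0 -0.008 0.012 -1;0 0 0 0 -0.008 0.012 -1;0 0 0 0 -0.008 0.012 -1;0 0 0 0 -0.008 0.012 -1;0 0 0 0 -0.008 0.012 -1"
}}

```text
time: 17.1
eef_pos: [0.5556, -0.0054, 0.084]
tcp_rot: [0.695, 0.719, 0.002, 0.002]
contact_force: [-9.2, 2.7, 26.7]
opening: 0.266
finger_force: 93.8
```

```bash
python3 - <<'E'
from h import *
s=Cam("side");t=Cam("top");st=ctrl.get_state();print(st["eef_pos"],st["contact_force"],st["wrist_torque"])
b=np.hstack([cv2.resize(x,(400,400),interpolation=cv2.INTER_CUBIC) for x in(t.im[135:235,300:400],s.im[150:230,210:290])]);cv2.imwrite("pics/c7.png",b)
E
```

```text
[ 0.55559109 -0.0053852   0.08404748] [-9.04698232  3.30185324 25.96431226] [ 0.49891661  1.8618339  -0.00893518]
```

View pics/c7.png

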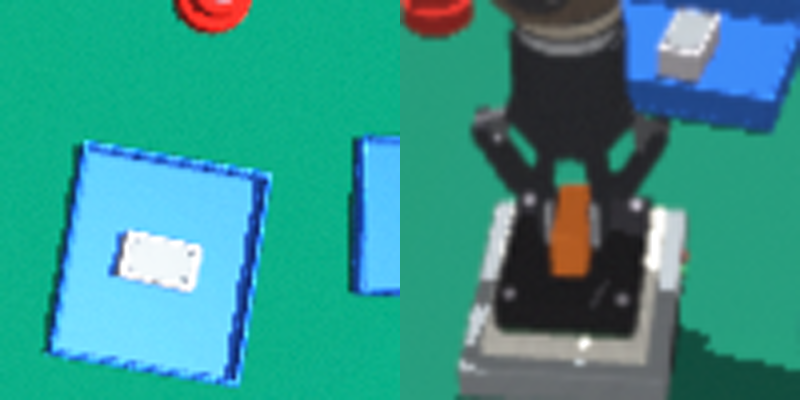

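The cover is seated flat and square on the carrier. Its height held at 0.084 m while the force rose from 11 to 27 N, so the carrier is on its hard stop. The module is flat in the large tray.

```bash
python3 -c "
from plant import ctrl
print(ctrl.sign_off())"
```

```text
the job is handed in; nothing more can be done
None
```

I handed the job in at about 17 s: the module lies flat and right way up in the large blue tray, and the arm is still holding the cover on the pin, pressed down with about 26 N to the carrier's hard stop.

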